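# Lock out the isolator, open the module box and present the spare ignition module

### The job

First make the bench safe: take the red-headed locking pin from its aluminium holder, put it down through the hole in the isolator's yellow plate until its head sits on the plate, and let go of it there. Then swing the cover of the grey module box up until it stands open by itself at upright or beyond, draw the orange ignition module out of its slot (leave the black blank beside it in place), and finish while holding the module in the gripper, upright and still, centred over the round reader pad with its lower edge roughly 8 cm above the pad, touching nothing but the gripper. Do not disturb the meter, the coil or the screwdriver on the bench.

Things in the scene. Friction and masses are not known exactly. Their poses are not given: they have to be found in the camera images.
- pin: Locking pin, loose, upright in the holder: steel shank 10 mm in diameter, 55 mm long, chamfered lower end, below a red cylindrical head 22 mm in diameter and 34 mm tall (89 mm overall, about 70 g). Origin: centre of the lower end of the shank; z runs up to the head.
- pinholder: Fixed aluminium block 46 x 46 x 45 mm tall with an upright hole 14 mm wide and 40 mm deep in the middle of its top, in which the pin stands, the underside of its head 15 mm above the block. Origin: centre of its underside, on the bench.
- eye (a point): Centre of the 14 mm through hole in the isolator's fixed yellow plate, on the plate's upper face, 80 mm above the bench; z up, x towards the isolator's grey body. The plate is 8 mm thick, 46 mm wide and reaches 23 mm past the hole; below it is free down to the bench. With the pin home its lower end is 55 mm below this point.
- modulebox: Fixed grey box 120 (x) x 150 (y) x 80 mm tall, 5 mm walls and floor. Origin: centre of its underside, on the bench; x towards the hinge, z up. A black guide block inside, top 35 mm above the bench, has two slots 64 (x) x 12.5 (y) x 30 mm deep, centred at x = 0, y = +27 and -27 mm. The orange module stands in one, the black blank in the other; which varies.
- cover (a joint): Angle of the white cover (122 x 152 x 6 mm, about 150 g), rad: 0 closed (0 to 0.1 at the start), 1.57 upright, 1.9 the stop. Hinge axis: along the box's y at x = +60 mm, 80.5 mm above the bench; the free edge is at x = -61 mm when closed and swings up, then over to +x. The stiff hinge keeps any angle it is left at; about 3 N at the grip moves it.
- cover_grip (a point): Centre of the red grip bar on the cover: round, 14 mm in diameter, 34 mm long, along the box's y, on a black web (10 mm in x, 20 mm in y). Its axis is 28 mm above the cover's outer face; with the cover closed it is at x = -45 mm, y = 0, 114.5 mm above the bench in the box's frame. Pinched by its two ends it can turn between the fingers as the cover swings.
- module: Orange ignition module, loose, hidden under the cover: a plate 10 mm thick (y), 72 mm tall; lower 40 mm 60 mm wide (x), upper 32 mm 44 mm wide; about 110 g (varies). Origin: centre of its lower edge, 5 mm above the bench in the slot; z up, axes parallel to the box's. The top 42 mm stands free of the guides, with 38 mm of air to the wall and 44 mm to the blank. Draws straight up.
- blank: The black blank plate in the other slot, same shape and size as the module; to be left where it is. Origin: centre of its lower edge.
- reader: Fixed black round reader pad, 96 mm in diameter and 22 mm tall (23.6 mm at the centre dot), with a green ring and dot on top. Origin: centre of its underside, on the bench; z up.
- meter: Bystander: orange hand-held meter 150 x 80 x 34 mm lying on the bench (43 mm with its dial). Origin: centre of its underside.
- coil: Bystander: black pencil ignition coil with a steel stem, about 170 x 36 x 30 mm, lying on the bench. Origin: on its underside, at the root of the stem.
- driver: Bystander: red-handled screwdriver, 200 mm long and 26 mm thick, lying on the bench, handle roughly towards the robot. Origin: under its middle; x runs to its tip.
- isolator: Fixed isolator that carries the yellow plate with the hole. Origin: on the bench straight below the hole; x towards its grey body, z up. The body (66 mm wide) begins 30 mm from the hole and is no higher than the plate; a white back plate 100 mm tall and 76 mm wide stands 100 mm from the hole.
Mind the look-alikes: they are no part of the job. Leave any green, turquoise or white look-alike of the pin alone.

How it is judged (in metres and radians):
On the way, in this order (a step that is already met when the one before it is completed fails the run):
1. the pin is down through the eye, its head on the plate, and let go (horizontal distance between pin and eye below 0.006 m and z of pin in the frame of eye below -0.048 m and angle between pin's own z axis and vertical below 0.15 rad and contact force between the fingers and pin below 0.05 N), for 0.2 s.
2. the cover stands open, about upright or beyond (value of joint cover above 1.35 rad), for 0.2 s.
3. the orange module is drawn up clear of its slot and the box, in the fingers (z of module in the frame of modulebox above 0.082 m and contact force between the fingers and module above 0.5 N), for 0.1 s.
At the end, for the whole second after the job is handed in: Module gripped, still, upright within 0.25 rad, lower edge 40 to 130 mm above the reader pad and within 30 mm of its axis, touching neither pad nor isolator; pin home in the eye (48 mm deep, within 6 mm and 0.15 rad); cover above 1.3 rad; blank within 15 mm of its start (horizontal distance between pin and eye below 0.006 m and z of pin in the frame of eye below -0.048 m and angle between pin's own z axis and vertical below 0.15 rad and value of joint cover above 1.3 rad and horizontal distance between module and reader below 0.03 m and z of module in the frame of reader between 0.062 and 0.152 m and angle between module's own z axis and vertical below 0.25 rad and linear speed of module below 0.03 m/s and contact force between the fingers and module above 0.5 N and contact force between module and reader below 0.05 N and contact force between module and isolator below 0.05 N and distance of blank from where it was at the start of the episode below 0.015 m); the arm keeps its last pose, push and grip.
It fails at once if the meter is disturbed (distance of meter from where it was at the start of the episode above 0.02 m).
It fails at once if the coil is disturbed (distance of coil from where it was at the start of the episode above 0.02 m).
It fails at once if the screwdriver is disturbed (distance of driver from where it was at the start of the episode above 0.02 m).
It fails at once if the black blank is drawn out of its slot (distance of blank from where it was at the start of the episode above 0.02 m).
It also fails if it takes over 66 s, if anything falls off the work surface, if the arm or the gripper's body presses on something with over 40 N, if the wrist force passes 120 N, or if a joint passes its speed limit or range.

### The arm

A 6-joint arm with a two-finger parallel gripper is mounted at the origin on the work surface. World frame = base frame: x ahead of the robot, y to its left, z up, the work surface at z = 0. Lengths are in m, angles in degrees, forces in N, time in s.
With the tool pointing down it reaches from about 0.375 to 0.9 m from the base axis. Payload 3.1 kg.
Tool frame: the origin (TCP) lies between the finger pads; the fingertips stand 11 mm ahead of it and the grasp point (between the pads) lies 8 mm behind it; x points along the fingers, y is the direction in which the jaws open and shut, and the axes are right-handed (so a half turn about x gives the same grasp; the last joint's range is limited). The gripper opens to 87 mm and grips with 3 to 60 N. Pads are 19 mm wide; open, the fingers measure 117 mm over their backs; the gripper's body (75 mm by 190 mm) begins 51 mm behind the grasp point.
Start: joints at [-84.998, 30.224, 82.088, -0, 67.689, -10.227], TCP at [0.164, -0.603, 0.234] pointing down, gripper open.
Joint ranges: [-176.69, 176.69], [-43.24, 126.21], [12.49, 139.97], [-82, 262], [0, 151.66], [-163.58, 163.58]. Speed limits (degrees/s): [159.86, 159.86, 180, 180, 180, 180].

### API

Orientations are given as a 3x3 rotation matrix whose columns are the frame's x, y, z axes.
In Python, from rig import bot gives the robot as it stands.
- The arm moves only by the shell command python3 -m inch 'ROWS' [OPENING]. ROWS is a JSON object of lists of equal length, an entry for each row: "dp": the shift along the tool's x, y, z in mm, a list of three; "yaw": the turn about the tool's x in degrees. In form: {"dp": [[tx, ty, tz], ...], "yaw": [yaw, ...]}. A call has 1 to 20 rows; each row shifts and turns the commanded pose from where the row before left it, along the tool's axes as they then stand; what a row does not reach is not made up. A row lasts 1/12 s, in which the tool goes at most 41.7 mm and 7.16 degrees, less where a joint would pass 70% of its speed; a pose out of reach is approached as far as the arm can. A call is refused whole if a number of a shift passes 41.7 or a number of a turn 7.16, either way. A call with a gripper value outside its range is refused whole. OPENING is the finger opening in mm, from 0 to 87, set as the call begins (- or left out, the last holds). The fingers move at their own pace and stop on an object; the grip force is fixed at half the most. Time passes only in rows, so rows that do not move let the fingers close. It gives the time, the measured TCP pose, the force and the opening at its end, in the units of the state.
- bot.read_state(): the state, without advancing time (a new reading comes with each control period).
- bot.capture(name): name is "side" or "top"; returns a dict with "color" (480x640x3 uint8, red, green, blue), "intrinsics" (3x3 intrinsics, pixels), "k1" (the pictures are not rectified: a ray, as slopes to the right and down, at radius r is drawn at 1 + k1 r^2 times it, then the intrinsics apply), "pose" (4x4, takes a point from camera to world coordinates). Camera axes: x right, y down, z forward; pixel columns grow to the right and rows downward; lengths in m; the calibration is good to about 2 mm. A picture is of the moment at which its call begins. There is no depth.
- bot.hand_in(): hands the job in, once; it reports no verdict.
The state is a dict: "time_s": time; "joint_positions": joint angles; "qvel": joint speeds; "tau": joint torques, N m; "position": TCP position; "tcp_rot": TCP orientation; "force": force on the tool from outside, world axes, zero at the start; "moment": the same for the moment, N m; "opening": opening from 0.0 (shut) to 1.0 (fully open).
Only numpy, scipy, OpenCV 4.12 (cv2) and the standard library are available. Lean on these libraries where they do the work, as an engineer would, in place of code of your own. Each camera call takes 0.05 s, during which the arm holds its last target.

## Working session

There is one attempt and no reset: what is moved stays moved. The work goes in short steps, Python scripts to look and compute and a shell command to move; the robot and the scene stay as the last step left them, time stands still between calls to the robot, and variables do not carry over. Pictures are saved under pics/ and viewed, and the job is handed in when it is done.

```bash
ls; mkdir -p pics; python3 - <<'E'
from rig import bot
import cv2,numpy as np
s=bot.read_state(); print(s)
for n in("side","top"):
    c=bot.capture(n); cv2.imwrite(f"pics/{n}0.png",c["color"][:,:,::-1]); print(n,c["intrinsics"],c["k1"],c["pose"])
    np.savez(f"{n}0.npz",**c)
E
```

```text
pics
{'time_s': 0.0, 'joint_positions': array([-8.49998449e+01,  3.02808938e+01,  8.21569467e+01,  4.22329249e-04,
        6.76880252e+01, -1.02278862e+01]), 'qvel': array([ 0.02610132, -0.06457673,  0.01157771,  0.01550992, -0.00605545,
        0.03358016]), 'tau': array([-6.30004033e-04, -4.40043712e+01, -1.76593530e+01,  6.32363674e-02,
        5.82431629e-02, -1.59167607e-04]), 'position': array([ 0.1641247 , -0.60232963,  0.23254782]), 'tcp_rot': array([[-1.84673611e-04,  2.62658531e-01, -9.64888834e-01],
       [ 2.18900202e-03, -9.64886432e-01, -2.62658297e-01],
       [-9.99997587e-01, -2.16064966e-03, -3.96770994e-04]]), 'force': array([-0.1839396 ,  0.206313  ,  0.86545032]), 'moment': array([ 0.00924078, -0.01903121, -0.03386724]), 'opening': 1.001524449798168}
side [[459.14834148   0.         313.75768658]
 [  0.         459.14834148 238.15999094]
 [  0.           0.           1.        ]] 0.029157403093488042 [[ 0.94984746 -0.21407306  0.22795291  0.28305013]
 [-0.31249983 -0.67673816  0.66661032 -0.61821667]
 [ 0.01156112 -0.70441337 -0.70969581  0.7561927 ]
 [ 0.          0.          0.          1.        ]]
top [[473.79106979   0.         324.41304256]
 [  0.         473.79106979 238.64550482]
 [  0.           0.           1.        ]] -0.08743603998730624 [[ 2.41023262e-02 -9.93142611e-01  1.14397696e-01  3.91841659e-01]
 [-9.99683771e-01 -2.31224710e-02  9.88475447e-03 -2.52257543e-04]
 [-7.17181344e-03 -1.14599766e-01 -9.93385856e-01  1.09703779e+00]
 [ 0.00000000e+00  0.00000000e+00  0.00000000e+00  1.00000000e+00]]
```

View pics/side0.png

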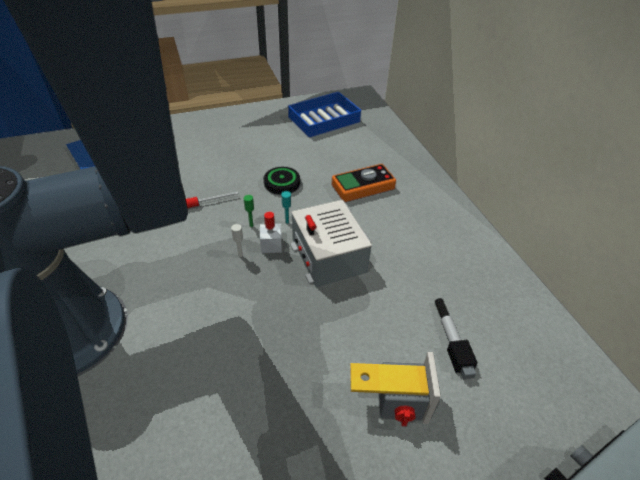

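View pics/top0.png

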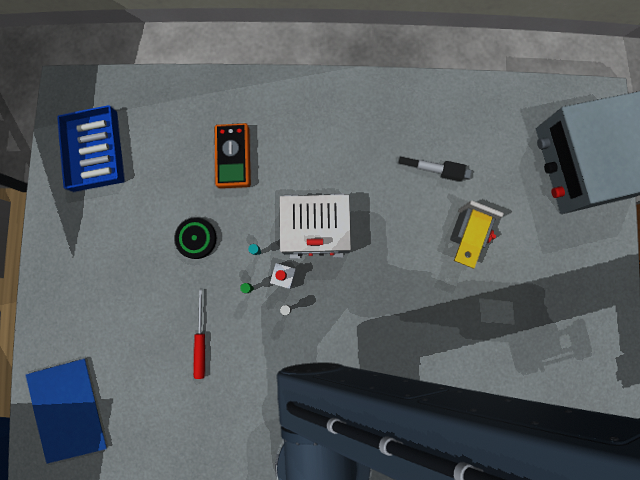

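Red candidates in the top view:
- Red pin head in the aluminium block (281,275). This is the one I want.
- Cover grip bar (315,241).
- Isolator knob (492,237).
- Screwdriver handle (199,355).
- Look-alike pins: teal (254,249), green (246,288), white (285,310).

Next I'll check close crops.

```bash
cat > h.py <<'E'
import numpy as np,cv2
def load(n): return dict(np.load(n+".npz"))
def ray(c,u,v):
    K=c["intrinsics"];k=float(c["k1"])
    d=np.array([(u-K[0,2])/K[0,0],(v-K[1,2])/K[1,1]])
    p=d.copy()
    for _ in range(20): p=d/(1+k*(p@p))
    P=c["pose"]; return P[:3,3],P[:3,:3]@np.array([*p,1])
def at(c,u,v,z):
    o,d=ray(c,u,v); return o+d*(z-o[2])/d[2]
def proj(c,X):
    P=c["pose"];q=P[:3,:3].T@(np.asarray(X,float)-P[:3,3]);p=q[:2]/q[2];p=p*(1+float(c["k1"])*(p@p))
    K=c["intrinsics"];return np.array([K[0,0]*p[0]+K[0,2],K[1,1]*p[1]+K[1,2]])
def tri(c1,p1,c2,p2):
    o1,d1=ray(c1,*p1);o2,d2=ray(c2,*p2);d1=d1/np.linalg.norm(d1);d2=d2/np.linalg.norm(d2)
    A=np.c_[d1,-d2];s=np.linalg.lstsq(A,o2-o1,rcond=None)[0]
    a=o1+s[0]*d1;b=o2+s[1]*d2;return (a+b)/2,np.linalg.norm(a-b)
def crop(c,x0,y0,w,h,f,name):
    im=c["color"][y0:y0+h,x0:x0+w,::-1]
    cv2.imwrite("pics/"+name,cv2.resize(im,None,fx=f,fy=f,interpolation=cv2.INTER_CUBIC))
E
python3 - <<'E'
from h import *
import numpy as np
t=load("top0");s=load("side0")
a=cv2.resize(t["color"][180:330,170:370,::-1],None,fx=4,fy=4,interpolation=2)
cv2.imwrite("pics/c1.png",a)
a=cv2.resize(t["color"][190:280,440:515,::-1],(375,450),interpolation=2)
b=cv2.resize(s["color"][345:435,340:450,::-1],(425,348),interpolation=2)
o=np.zeros((450,800,3),np.uint8);o[:,:375]=a;o[:348,375:]=b;cv2.imwrite("pics/c2.png",o)
crop(s,220,150,160,140,5,"c3.png")
E
```

```text
(no output)
```

View pics/c1.png

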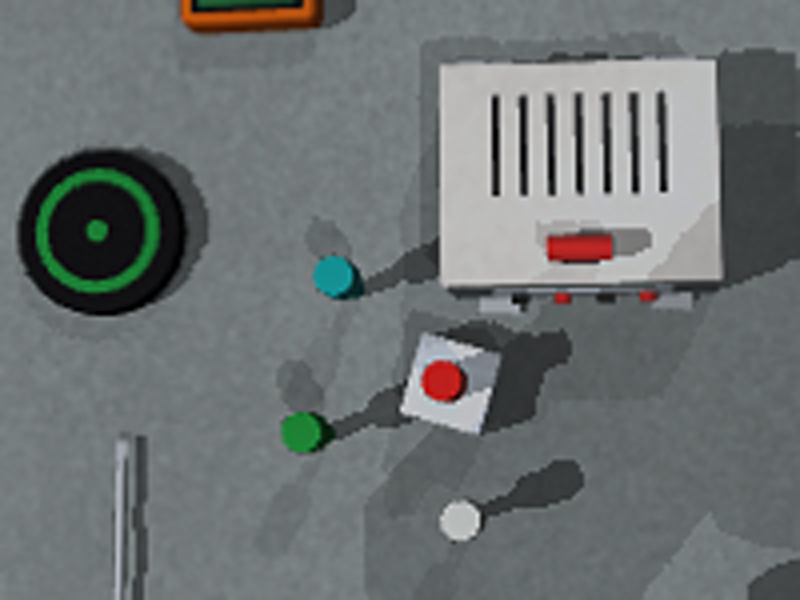

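View pics/c2.png

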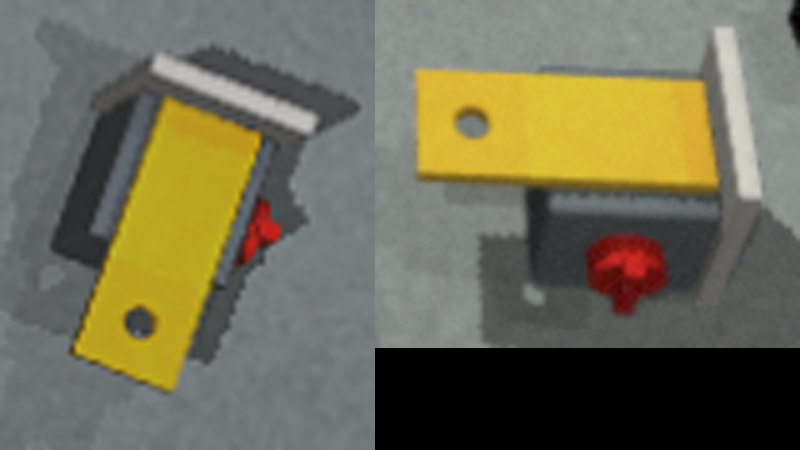

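View pics/c3.png

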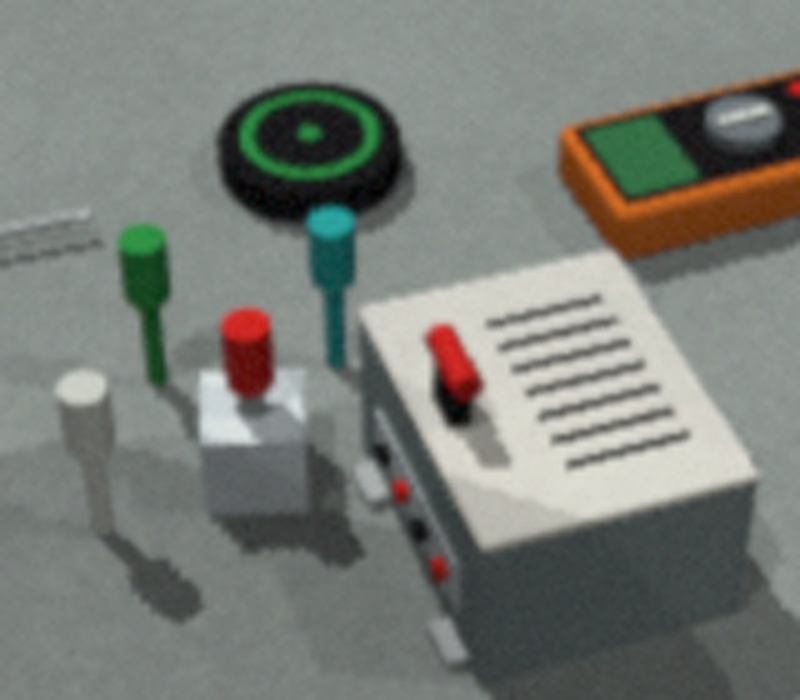

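```bash
python3 - <<'E'
from h import *
np.set_printoptions(precision=4,suppress=True)
t=load("top0");s=load("side0")
T=lambda x,y:(170+(x+.5)/4-.5,180+(y+.5)/4-.5)
S=lambda x,y:(220+(x+.5)/5-.5,150+(y+.5)/5-.5)
T2=lambda x,y:(440+(x+.5)/5-.5,190+(y+.5)/5-.5)
sc=425/110
S2=lambda x,y:(340+(x-375+.5)/sc-.5,345+(y+.5)/sc-.5)
print("pin top",at(t,*T(441,380),.094),at(s,*S(247,321),.094),tri(t,T(441,380),s,S(247,321)))
print("holder corners",[at(t,*T(*p),.045) for p in[(420,333),(500,353),(481,434),(401,413)]], "ctr",np.mean([at(t,*T(*p),.045) for p in[(420,333),(500,353),(481,434),(401,413)]],0)[:2])
print("holder side",[at(s,*S(*p),.045) for p in[(199,373),(305,373),(308,443),(202,443)]])
print("eye",at(t,*T2(141,322),.080),at(s,*S2(472,122),.080),tri(t,T2(141,322),s,S2(472,122)))
pc=[(74,352),(174,391)]
print("plate end",[at(t,*T2(*p),.08) for p in pc],[at(s,*S2(*p),.08) for p in[(415,70),(417,178)]])
print("cover corners top",[at(t,*T(*p),.0865) for p in[(440,64),(715,60),(722,281),(441,285)]])
print("cover corners side",[at(s,*S(*p),.0865) for p in[(360,312),(612,252),(757,477),(487,549)]])
print("grip",at(t,*T(580,247),.1195),tri(t,T(580,245),s,S(455,360)))
print("reader",at(t,*T(96,231),.0236),at(s,*S(310,132),.0236))
for n,p in dict(teal=(334,277),green=(303,432),white=(459,520)).items(): print(n,at(t,*T(*p),.089))
E
```

```text
pin top [0.4285 0.1021 0.094 ] [0.4273 0.1025 0.094 ] (array([0.4279, 0.1022, 0.0941]), np.float64(0.0012127049760230432))
holder corners [array([0.4561, 0.1197, 0.045 ]), array([0.4461, 0.0748, 0.045 ]), array([0.401, 0.084, 0.045]), array([0.4115, 0.1287, 0.045 ])] ctr [0.4287 0.1018]
holder side [array([0.4089, 0.1286, 0.045 ]), array([0.4542, 0.1143, 0.045 ]), array([0.4438, 0.0711, 0.045 ]), array([0.3998, 0.085 , 0.045 ])]
eye [ 0.4827 -0.3014  0.08  ] [ 0.4808 -0.3026  0.08  ] (array([ 0.4822, -0.3018,  0.0779]), np.float64(0.0015253486761484091))
plate end [array([ 0.4691, -0.272 ,  0.08  ]), array([ 0.4531, -0.3156,  0.08  ])] [array([ 0.4671, -0.2733,  0.08  ]), array([ 0.4502, -0.3184,  0.08  ])]
cover corners top [array([0.6001, 0.1094, 0.0865]), array([ 0.6056, -0.0399,  0.0865]), array([ 0.4853, -0.0458,  0.0865]), array([0.4796, 0.1046, 0.0865])]
cover corners side [array([0.4772, 0.1016, 0.0865]), array([0.5962, 0.1062, 0.0865]), array([ 0.6028, -0.0428,  0.0865]), array([ 0.4859, -0.047 ,  0.0865])]
grip [0.4982 0.0297 0.1195] (array([0.4985, 0.03  , 0.116 ]), np.float64(0.0022921206244374205))
reader [0.5114 0.3114 0.0236] [0.5098 0.3107 0.0236]
teal [0.4823 0.162  0.089 ]
green [0.3992 0.1753 0.089 ]
white [0.3551 0.0907 0.089 ]
```

```bash
cat > go.py <<'E'
import sys,numpy as np
from rig import bot
def show(tgts):
    s=bot.read_state();p=s["position"];R=s["tcp_rot"]
    np.set_printoptions(precision=2,suppress=True)
    print("t",round(s["time_s"],2),"pos",p*1000,"F",s["force"],"open",round(s["opening"]*87,1),"yaw tooly",np.degrees(np.arctan2(R[1,1],R[0,1])),"tilt",np.degrees(np.arccos(-R[2,0])))
    for t in tgts:
        d=np.array(t)-p*1000; print(t,"-> tool",R.T@d); p=np.array(t)/1000
if __name__=="__main__": show([[float(v) for v in a.split(",")] for a in sys.argv[1:]])
E
python3 -m inch '{"dp":[[0,0,0],[0,0,0],[0,0,0]],"yaw":[6.5,6.5,0]}' 50
python3 go.py 420,-300,220 428,102,200
```

```text
time_s: 0.35
position: [0.1642, -0.6027, 0.233]
tcp_rot: [[-0.0, 0.037, -0.999], [0.001, -0.999, -0.037], [-1.0, -0.001, 0.0]]
force: [-0.3, -0.7, -0.8]
opening: 0.857
t 0.35 pos [ 164.18 -602.66  233.  ] F [-0.34 -0.66 -0.77] open 74.6 yaw tooly -87.8803666373416 tilt 0.06633612137789884
[420.0, -300.0, 220.0] -> tool [  13.33 -292.97 -266.84]
[428.0, 102.0, 200.0] -> tool [  20.46 -401.41  -22.86]
```

```bash
python3 -m inch '{"dp":[[1.3,-29.3,-26.7],[1.3,-29.3,-26.7],[1.3,-29.3,-26.7],[1.3,-29.3,-26.7],[1.3,-29.3,-26.7],[1.3,-29.3,-26.7],[1.3,-29.3,-26.7],[1.3,-29.3,-26.7],[1.3,-29.3,-26.7],[1.3,-29.3,-26.7],[2,-36,-2.3],[2,-36,-2.3],[2,-36,-2.3],[2,-36,-2.3],[2,-36,-2.3],[2,-36,-2.3],[2,-36,-2.3],[2,-36,-2.3],[2,-36,-2.3],[2,-36,-2.3]],"yaw":[0,0,0,0,0,0,0,0,0,0,0,0,0,0,0,0,0,0,0,0]}' 50
python3 go.py 428,102,150 428,102,74
```

```text
time_s: 2.02
position: [0.4282, 0.0625, 0.2005]
tcp_rot: [[0.0, 0.042, -0.999], [-0.0, -0.999, -0.042], [-1.0, 0.0, -0.0]]
force: [1.5, -1.2, -0.8]
opening: 0.574
t 2.02 pos [428.25  62.47 200.5 ] F [ 1.46 -1.22 -0.76] open 49.9 yaw tooly -87.59625724956894 tilt 0.0032541348171055396
[428.0, 102.0, 150.0] -> tool [ 50.5  -39.51  -1.41]
[428.0, 102.0, 74.0] -> tool [76. -0.  0.]
```

```bash
python3 -m inch '{"dp":[[10,-13.2,-0.5],[15,-13.2,-0.5],[15,-13.1,-0.4],[10,0,0],[0,0,0],[0,0,0]],"yaw":[0,0,0,0,0,0]}' 50
python3 go.py 428,102,74
python3 - <<'E'
from rig import bot
from h import *
for n in("side","top"):
    c=bot.capture(n); np.savez(n+"1.npz",**c)
    if n=="side": crop(c,200,110,200,150,4,n+"1.png")
    else: crop(c,200,200,160,120,5,n+"1.png")
E
```

```text
time_s: 2.52
position: [0.4281, 0.1004, 0.1502]
tcp_rot: [[-0.002, 0.041, -0.999], [-0.0, -0.999, -0.041], [-1.0, -0.0, 0.002]]
force: [-0.1, 0.1, 0.3]
opening: 0.579
t 2.52 pos [428.07 100.39 150.2 ] F [-0.06  0.13  0.34] open 50.4 yaw tooly -87.63830647941448 tilt 0.08926766840427926
[428.0, 102.0, 74.0] -> tool [76.2  -1.61 -0.11]
```

View pics/side1.png

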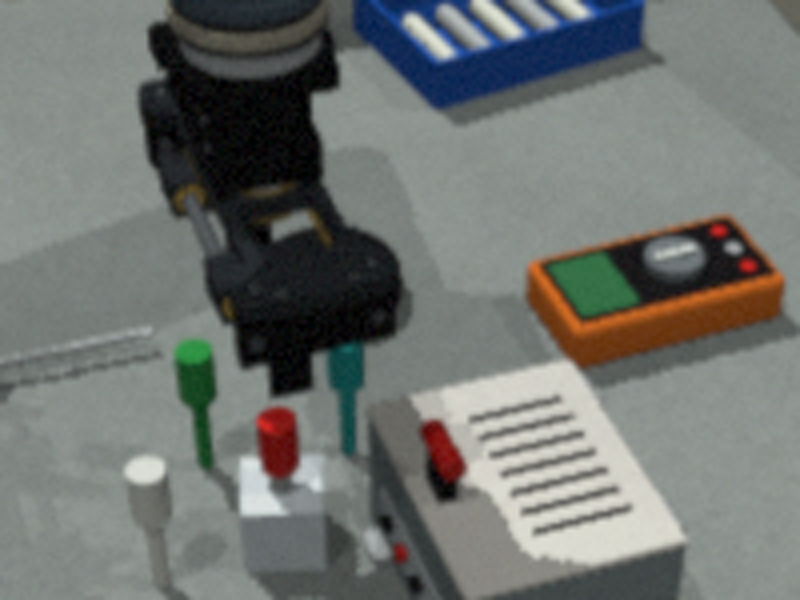

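The gripper is above the red pin head (side crop 278,440), with the finger lined up and clear of the neighbouring pins. I'll go down and grip.

```bash
python3 -m inch '{"dp":[[12,-1.6,0],[16,0,0],[16,0,0],[16,0,0],[10,0,0],[6,0,0],[0,0,0],[0,0,0]],"yaw":[0,0,0,0,0,0,0,0]}' 50
python3 go.py
python3 -m inch '{"dp":[[0,0,0],[0,0,0],[0,0,0],[0,0,0],[0,0,0],[0,0,0],[0,0,0],[0,0,0]],"yaw":[0,0,0,0,0,0,0,0]}' 12
python3 go.py
```

```text
time_s: 3.28
position: [0.4289, 0.1016, 0.075]
tcp_rot: [[0.001, 0.039, -0.999], [-0.0, -0.999, -0.039], [-1.0, 0.0, -0.001]]
force: [-0.3, -0.7, -1.3]
opening: 0.571
t 3.28 pos [428.89 101.6   74.96] F [-0.31 -0.72 -1.33] open 49.7 yaw tooly -87.78546379743595 tilt 0.04609028205109926
time_s: 3.95
position: [0.4286, 0.1019, 0.0747]
tcp_rot: [[0.0, 0.039, -0.999], [-0.0, -0.999, -0.039], [-1.0, 0.0, -0.0]]
force: [-0.5, 0.4, 3.2]
opening: 0.244
t 3.95 pos [428.57 101.88  74.75] F [-0.47  0.44  3.16] open 21.2 yaw tooly -87.76967763059801 tilt 0.028397509232833372
```

```bash
python3 -m inch '{"dp":[[-5,0,0],[-15,0,0],[-20,0,0],[-25,0,0],[-25,0,0],[-20,0,0],[-10,0,0],[0,0,0]],"yaw":[0,0,0,0,0,0,0,0]}'
python3 go.py 482,-302,194
python3 - <<'E'
from rig import bot
from h import *
c=bot.capture("side"); crop(c,200,80,200,150,4,"side2.png")
E
```

```text
time_s: 4.62
position: [0.4297, 0.102, 0.1968]
tcp_rot: [[0.005, 0.039, -0.999], [-0.0, -0.999, -0.039], [-1.0, 0.0, -0.005]]
force: [0.5, 1.0, -1.2]
opening: 0.243
t 4.62 pos [429.7  101.97 196.84] F [ 0.48  0.97 -1.22] open 21.1 yaw tooly -87.76072893657914 tilt 0.30737022601619535
[482.0, -302.0, 194.0] -> tool [  3.14 405.7  -36.46]
```

View pics/side2.png

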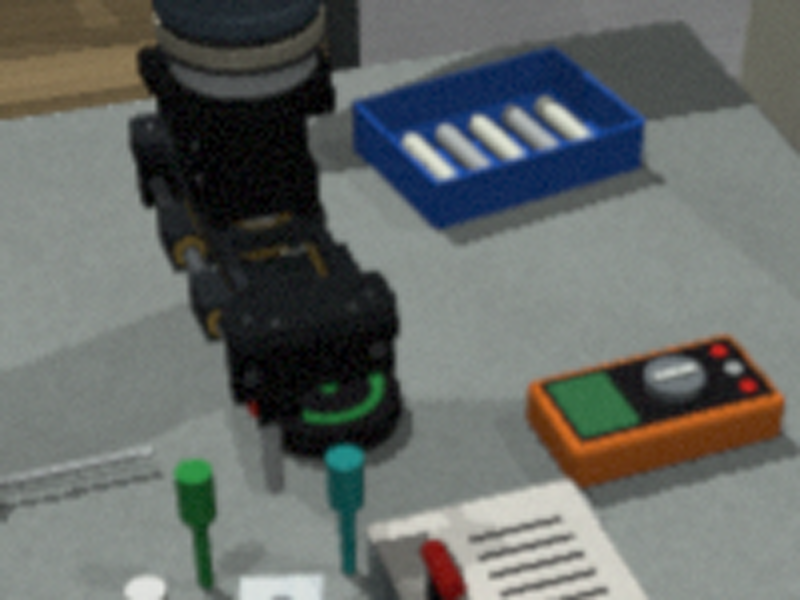

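The pin is held and its shank hangs vertical (270,460). Next it goes over the eye.

```bash
python3 -m inch '{"dp":[[0,15,-1.4],[0,30,-2.7],[0,36,-3.2],[0,36,-3.2],[0,36,-3.2],[0,36,-3.2],[0,36,-3.2],[0,36,-3.2],[0,36,-3.2],[0,36,-3.2],[0,36,-3.2],[0,24,-2.2],[0,12.7,-1.3],[0,0,0],[0,0,0]],"yaw":[0,0,0,0,0,0,0,0,0,0,0,0,0,0,0]}'
python3 go.py 482,-302,150
python3 - <<'E'
from rig import bot
from h import *
for n in("side","top"):
    c=bot.capture(n); np.savez(n+"3.npz",**c)
    if n=="side": crop(c,280,280,200,150,4,n+"3.png")
    else: crop(c,400,180,160,120,5,n+"3.png")
E
```

```text
time_s: 5.92
position: [0.4795, -0.3008, 0.1932]
tcp_rot: [[-0.003, 0.038, -0.999], [0.003, -0.999, -0.038], [-1.0, -0.003, 0.002]]
force: [0.4, 0.7, -0.9]
opening: 0.24
t 5.92 pos [ 479.54 -300.82  193.18] F [ 0.42  0.66 -0.93] open 20.9 yaw tooly -87.81887468341175 tilt 0.24077226251140468
[482.0, -302.0, 150.0] -> tool [43.16  1.42 -2.52]
```

View pics/side3.png

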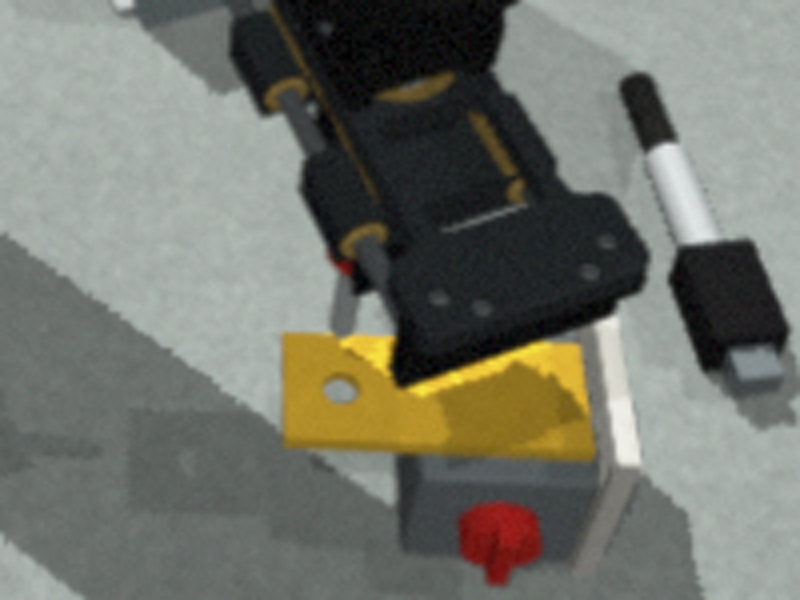

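View pics/top3.png

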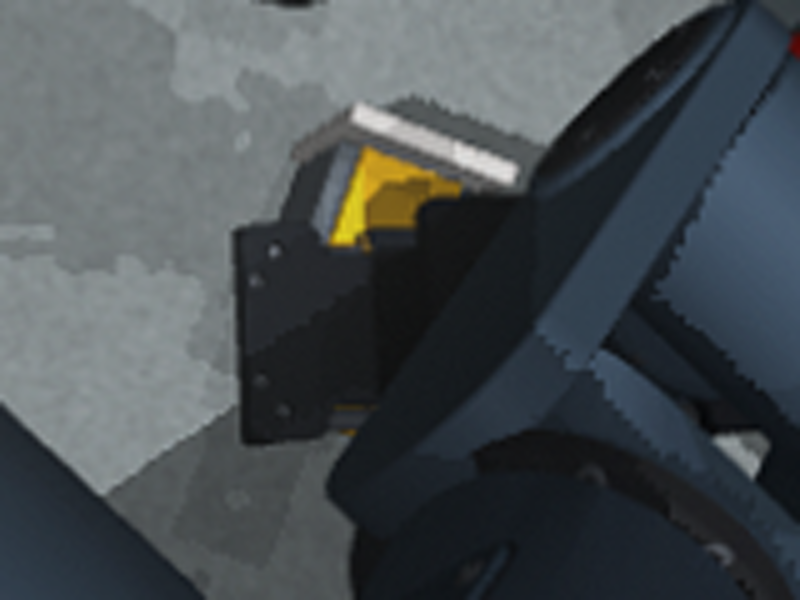

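```bash
python3 - <<'E'
from h import *
np.set_printoptions(precision=4,suppress=True)
s=load("side3")
S=lambda x,y:(280+(x+.5)/4-.5,280+(y+.5)/4-.5)
print("eye",at(s,*S(341,391),.08), "tip",at(s,*S(342,329),.1235),"shank low edge",at(s,*S(341,334),.1235))
for z in(.1235,.14,.16): 
  p=proj(s,[.4795,-.3008,z]);print("pred axis",z,(p-280)*4+1.5)
p=proj(s,[.482,-.302,.08]);print((p-280)*4+1.5)
E
```

```text
eye [ 0.4802 -0.3046  0.08  ] tip [ 0.4779 -0.3012  0.1235] shank low edge [ 0.4767 -0.303   0.1235]
pred axis 0.1235 [345.5708 326.9574]
pred axis 0.14 [349.5693 304.3475]
pred axis 0.16 [354.6015 275.9135]
[342.5906 384.0549]
```

```bash
python3 - <<'E'
from h import *
s=load("side3")
crop(s,345,340,50,50,12,"z3.png")
E
```

```text
(no output)
```

View pics/z3.png

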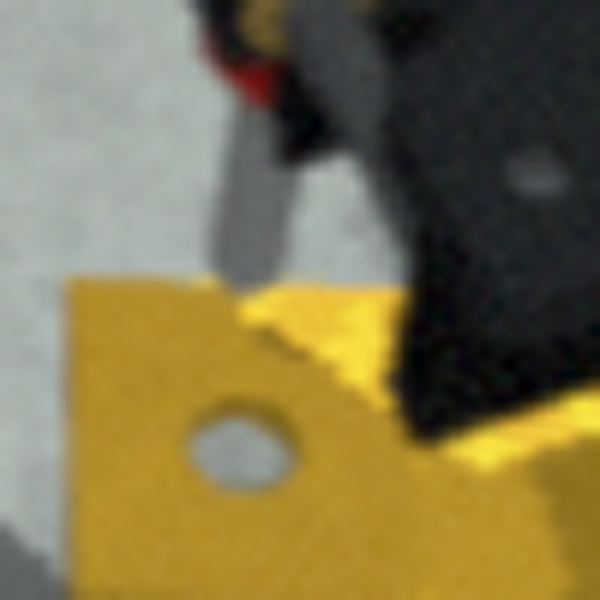

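```bash
python3 - <<'E'
from h import *
s=load("side3");t=load("top0")
print(at(s,364.9,376.7,.08),at(s,365.1,361.9,.1235))
crop(t,455,240,30,30,20,"z4.png")
E
python3 go.py 482,-302.5,150
```

```text
[ 0.48072036 -0.30351248  0.08      ] [ 0.47780545 -0.3012128   0.1235    ]
t 6.02 pos [ 479.63 -299.6   193.73] F [-1.1   0.14 -1.39] open 20.9 yaw tooly -87.69976339170069 tilt 0.21297705716153512
[482.0, -302.5, 150.0] -> tool [43.72  3.12 -2.34]
```

View pics/z4.png

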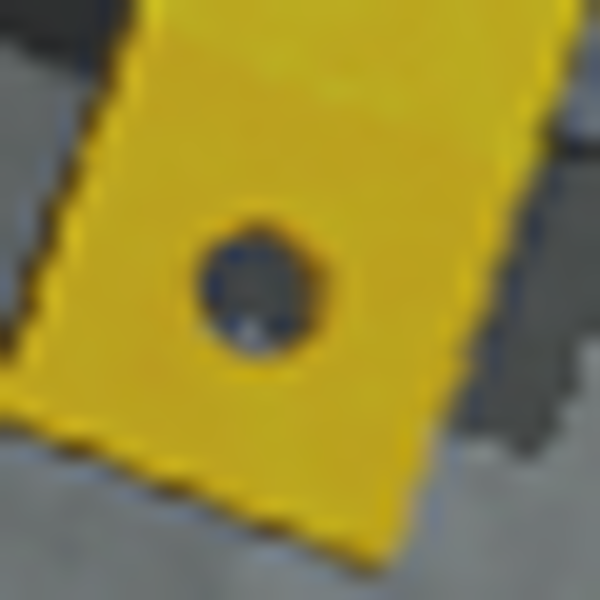

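```bash
python3 -m inch '{"dp":[[8,0.7,-0.8],[12,0.7,-0.8],[10,0.6,-0.9],[5,0,0],[0,0,0],[0,0,0]],"yaw":[0,0,0,0,0,0]}'
for i in 1 2 3; do python3 -m inch '{"dp":[[0,0,0]],"yaw":[0]}' >/dev/null; python3 go.py; done
python3 - <<'E'
from rig import bot
from h import *
c=bot.capture("side");np.savez("side5.npz",**c); crop(c,345,340,50,50,12,"z5.png")
E
```

```text
time_s: 6.52
position: [0.483, -0.3034, 0.1591]
tcp_rot: [[-0.001, 0.039, -0.999], [0.001, -0.999, -0.039], [-1.0, -0.001, 0.001]]
force: [0.0, 0.1, -0.1]
opening: 0.241
t 6.6 pos [ 483.35 -303.96  159.8 ] F [ 0.2   0.05 -0.27] open 20.9 yaw tooly -87.75805153657015 tilt 0.02803114584640811
t 6.68 pos [ 483.42 -304.18  160.06] F [-0.05 -0.19 -1.4 ] open 21.2 yaw tooly -87.76658312911049 tilt 0.062941635738107
t 6.77 pos [ 483.35 -304.23  160.08] F [ 0.08  0.89 -0.39] open 20.9 yaw tooly -87.77249811551835 tilt 0.06351754391482736
```

View pics/z5.png

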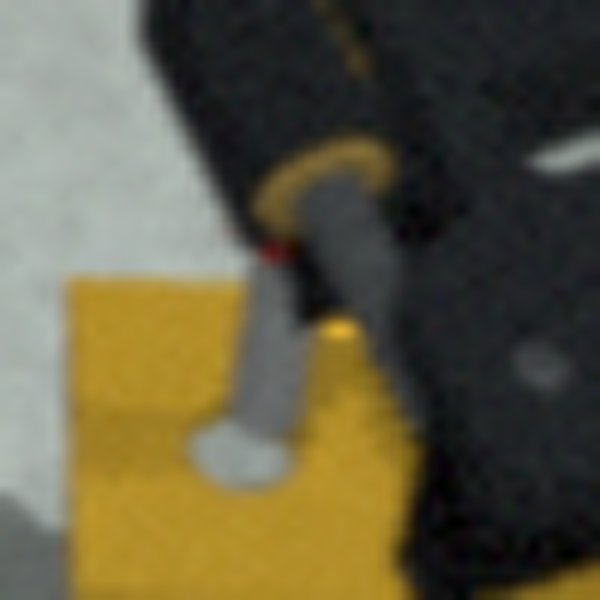

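```bash
python3 - <<'E'
from h import *
s=load("side5")
Z=lambda x,y:(345+(x+.5)/12-.5,340+(y+.5)/12-.5)
print(at(s,*Z(244,446),.08),[at(s,*Z(*p),.0904) for p in[(267,419),(267,424),(264,419)]])
E
```

```text
[ 0.48067676 -0.3035136   0.08      ] [array([ 0.48200742, -0.30573169,  0.0904    ]), array([ 0.48172883, -0.30638935,  0.0904    ]), array([ 0.48163156, -0.3056115 ,  0.0904    ])]
```

```bash
python3 -m inch '{"dp":[[0,-2.3,1.1],[0,0,0],[4,0,0],[4,0,0],[4,0,0],[4,0,0],[4,0,0],[0,0,0],[0,0,0]],"yaw":[0,0,0,0,0,0,0,0,0]}'
python3 go.py
python3 - <<'E'
from rig import bot
from h import *
c=bot.capture("side");np.savez("side6.npz",**c); crop(c,345,340,50,50,12,"z6.png")
E
```

```text
time_s: 7.57
position: [0.4817, -0.3016, 0.1391]
tcp_rot: [[-0.001, 0.039, -0.999], [0.001, -0.999, -0.039], [-1.0, -0.001, 0.001]]
force: [0.1, -1.4, -0.7]
opening: 0.246
t 7.57 pos [ 481.72 -301.58  139.07] F [ 0.13 -1.37 -0.74] open 21.4 yaw tooly -87.77560200595603 tilt 0.05604977956310436
```

View pics/z6.png

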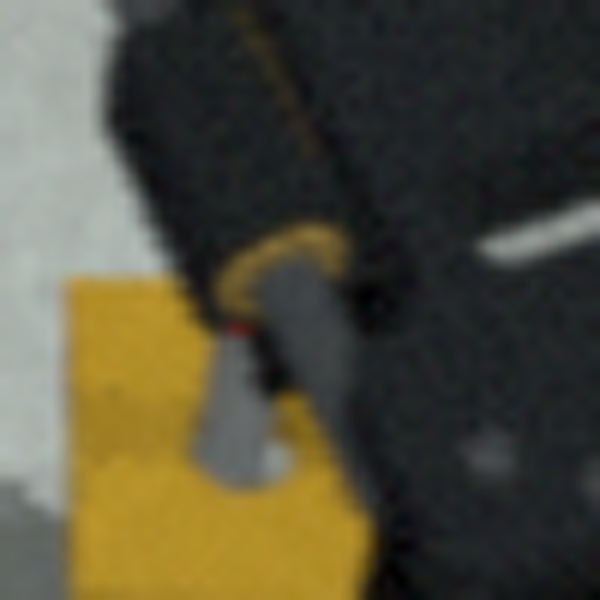

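```bash
python3 -m inch '{"dp":[[0,0,-1.2],[4,0,0],[6,0,0],[6,0,0],[6,0,0],[6,0,0],[5,0,0],[0,0,0],[0,0,0]],"yaw":[0,0,0,0,0,0,0,0,0]}'
python3 go.py
```

```text
time_s: 8.37
position: [0.4829, -0.3015, 0.106]
tcp_rot: [[-0.001, 0.039, -0.999], [0.001, -0.999, -0.039], [-1.0, -0.001, 0.001]]
force: [-0.2, 0.1, -0.2]
opening: 0.246
t 8.37 pos [ 482.89 -301.5   105.96] F [-0.17  0.12 -0.19] open 21.4 yaw tooly -87.7737918763578 tilt 0.06617515616901166
```

```bash
python3 -m inch '{"dp":[[4,0,0],[3,0,0],[3,0,0],[1,0,0],[0,0,0],[0,0,0]],"yaw":[0,0,0,0,0,0]}'
python3 -m inch '{"dp":[[0,0,0],[0,0,0],[0,0,0],[0,0,0],[0,0,0]],"yaw":[0,0,0,0,0]}' 40
python3 go.py
```

```text
time_s: 8.87
position: [0.4831, -0.3017, 0.0955]
tcp_rot: [[-0.0, 0.039, -0.999], [0.0, -0.999, -0.039], [-1.0, -0.0, 0.0]]
force: [0.2, 0.1, -0.4]
opening: 0.235
time_s: 9.28
position: [0.4832, -0.3018, 0.0957]
tcp_rot: [[0.0, 0.039, -0.999], [-0.0, -0.999, -0.039], [-1.0, 0.0, -0.0]]
force: [-0.6, 0.4, -0.0]
opening: 0.448
t 9.28 pos [ 483.2  -301.77   95.7 ] F [-0.61  0.38 -0.02] open 39.0 yaw tooly -87.76981115011775 tilt 0.018834953277156802
```

Released. I'll lift straight up and check.

```bash
python3 -m inch '{"dp":[[0,0,0],[-5,0,0],[-15,0,0],[-30,0,0],[-35,0,0],[-35,0,0],[-20,0,0],[0,0,0],[0,0,0]],"yaw":[0,0,0,0,0,0,0,0,0]}' 50
python3 go.py 498,30,235
python3 - <<'E'
from rig import bot
from h import *
c=bot.capture("side");np.savez("side7.npz",**c); crop(c,300,300,160,120,5,"z7.png")
E
```

```text
time_s: 10.03
position: [0.4836, -0.3021, 0.2373]
tcp_rot: [[0.003, 0.039, -0.999], [-0.003, -0.999, -0.039], [-1.0, 0.003, -0.003]]
force: [-0.8, 0.3, -0.1]
opening: 0.577
t 10.03 pos [ 483.6  -302.14  237.26] F [-0.81  0.3  -0.09] open 50.2 yaw tooly -87.76756416819818 tilt 0.20939575751157358
[498.0, 30.0, 235.0] -> tool [   1.45 -331.33  -27.32]
```

View pics/z7.png

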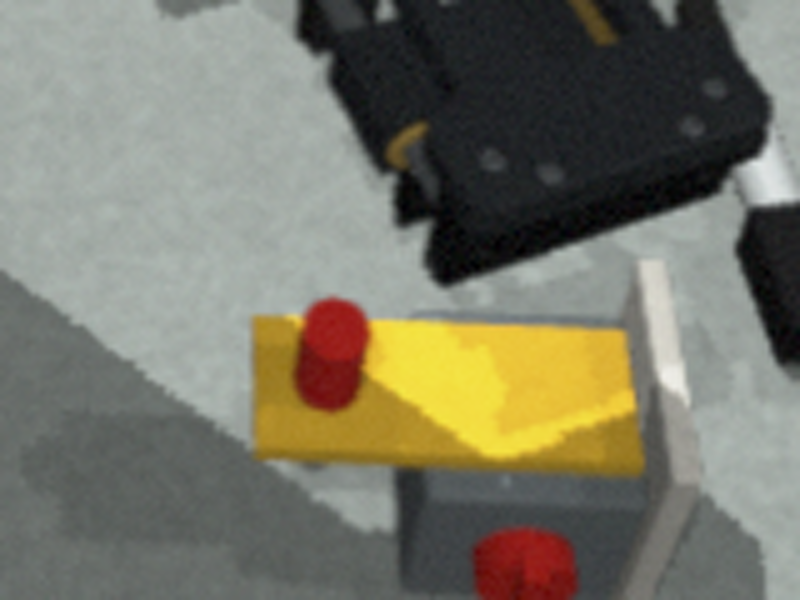

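The pin head sits on the plate (333,355 in the crop), upright and free. Next I'll move over the cover grip.

```bash
python3 -m inch '{"dp":[[0,-15,-1.2],[0,-30,-2.5],[0,-36,-3],[0,-36,-3],[0,-36,-3],[0,-36,-3],[0,-36,-3],[0,-36,-3],[0,-36,-3],[0,-24,-2],[0,-10.3,-0.6],[0,0,0],[0,0,0],[0,0,0]],"yaw":[0,0,0,0,0,0,0,0,0,0,0,0,0,0]}' 56
python3 go.py 498,30,150 498,30,108
```

```text
time_s: 11.25
position: [0.4972, 0.0296, 0.235]
tcp_rot: [[-0.001, 0.038, -0.999], [-0.0, -0.999, -0.038], [-1.0, 0.0, 0.001]]
force: [0.5, 0.4, 0.1]
opening: 0.646
t 11.25 pos [497.22  29.6  234.96] F [0.53 0.39 0.11] open 56.2 yaw tooly -87.80947005615006 tilt 0.07504600326013658
[498.0, 30.0, 150.0] -> tool [84.96 -0.39 -0.91]
[498.0, 30.0, 108.0] -> tool [42.   -0.01 -0.05]
```

```bash
python3 -m inch '{"dp":[[15,-0.4,-0.5],[25,0,0],[25,0,0],[15,0,0],[5,0,0],[0,0,0],[0,0,0]],"yaw":[0,0,0,0,0,0,0]}'
python3 go.py 498,30,108
python3 - <<'E'
from rig import bot
from h import *
c=bot.capture("side"); crop(c,260,160,120,90,6,"z8.png")
E
```

```text
time_s: 11.83
position: [0.4985, 0.0299, 0.1508]
tcp_rot: [[0.0, 0.037, -0.999], [-0.0, -0.999, -0.037], [-1.0, 0.0, -0.0]]
force: [0.4, -0.3, -0.3]
opening: 0.644
t 11.83 pos [498.49  29.85 150.8 ] F [ 0.41 -0.28 -0.29] open 56.1 yaw tooly -87.8617726320344 tilt 0.02530711399463166
[498.0, 30.0, 108.0] -> tool [42.8  -0.18  0.5 ]
```

View pics/z8.png

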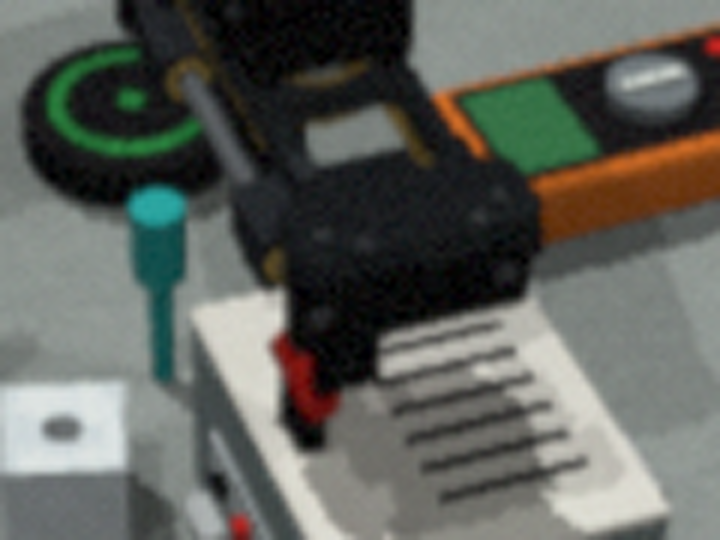

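The near finger is in line with the red bar (305,375), so I'll go down and pinch it.

```bash
python3 -m inch '{"dp":[[12,0,0],[14,0,0],[10,0,0],[5,0,0],[1,0,0],[0,0,0]],"yaw":[0,0,0,0,0,0]}'
python3 -m inch '{"dp":[[0,0,0],[0,0,0],[0,0,0],[0,0,0],[0,0,0],[0,0,0]],"yaw":[0,0,0,0,0,0]}' 20
python3 go.py
```

```text
time_s: 12.38
position: [0.4982, 0.0308, 0.1087]
tcp_rot: [[0.0, 0.039, -0.999], [-0.0, -0.999, -0.039], [-1.0, 0.0, -0.0]]
force: [-0.3, 0.4, -1.0]
opening: 0.64
time_s: 12.88
position: [0.4983, 0.0295, 0.1089]
tcp_rot: [[0.001, 0.04, -0.999], [-0.002, -0.999, -0.04], [-1.0, 0.002, -0.0]]
force: [-0.7, -5.6, 1.5]
opening: 0.384
t 12.88 pos [498.3   29.54 108.87] F [-0.66 -5.62  1.49] open 33.4 yaw tooly -87.68396025637539 tilt 0.14205013844751674
```

```bash
python3 - <<'E'
import numpy as np
# hinge relative to bar: start angle; tool moves: up=-x tool, +X world = -z tool
r=np.hypot(105,34); a0=np.arctan2(34,-105)
th=np.linspace(0,1.65,21); x=r*np.cos(a0-th); z=r*np.sin(a0-th)
for i in range(20): print(i,round(-(z[i+1]-z[i]),1),round(-(x[i+1]-x[i]),1))
print(x[-1]-x[0],z[-1]-z[0])
E
```

```text
0 -8.5 -3.2
1 -8.2 -3.9
2 -7.9 -4.5
3 -7.5 -5.2
4 -7.1 -5.8
5 -6.6 -6.3
6 -6.0 -6.8
7 -5.4 -7.3
8 -4.8 -7.7
9 -4.2 -8.1
10 -3.5 -8.4
11 -2.8 -8.7
12 -2.0 -8.9
13 -1.3 -9.0
14 -0.6 -9.1
15 0.2 -9.1
16 0.9 -9.1
17 1.7 -8.9
18 2.4 -8.8
19 3.1 -8.5
147.2011042921403 67.98071776823252
```

```bash
python3 -m inch '{"dp":[[-8.5,0,-3.2],[-8.2,0,-3.9],[-7.9,0,-4.5],[-7.5,0,-5.2],[-7.1,0,-5.8],[-6.6,0,-6.3],[-6,0,-6.8],[-5.4,0,-7.3],[-4.8,0,-7.7],[-4.2,0,-8.1]],"yaw":[0,0,0,0,0,0,0,0,0,0]}'
python3 go.py
```

```text
time_s: 13.72
position: [0.5554, 0.0323, 0.1741]
tcp_rot: [[-0.005, 0.04, -0.999], [-0.002, -0.999, -0.04], [-1.0, 0.001, 0.005]]
force: [-0.5, -3.6, -8.2]
opening: 0.383
t 13.72 pos [555.44  32.26 174.11] F [-0.53 -3.63 -8.18] open 33.4 yaw tooly -87.72675426522564 tilt 0.28083489960771724
```

```bash
python3 -m inch '{"dp":[[-3.5,0,-8.4],[-2.8,0,-8.7],[-2,0,-8.9],[-1.3,0,-9],[-0.6,0,-9.1],[0.2,0,-9.1],[0.9,0,-9.1],[1.7,0,-8.9],[2.4,0,-8.8],[3.1,0,-8.5],[0,0,0],[0,0,0]],"yaw":[0,0,0,0,0,0,0,0,0,0,0,0]}'
python3 go.py
python3 - <<'E'
from rig import bot
from h import *
c=bot.capture("side"); crop(c,240,110,200,150,4,"z9.png")
E
```

```text
time_s: 14.72
position: [0.6468, 0.0366, 0.1765]
tcp_rot: [[0.003, 0.039, -0.999], [-0.0, -0.999, -0.039], [-1.0, 0.0, -0.003]]
force: [0.4, -2.8, -0.2]
opening: 0.388
t 14.72 pos [646.8   36.58 176.49] F [ 0.39 -2.83 -0.19] open 33.8 yaw tooly -87.76939196784822 tilt 0.16179499681817977
```

View pics/z9.png

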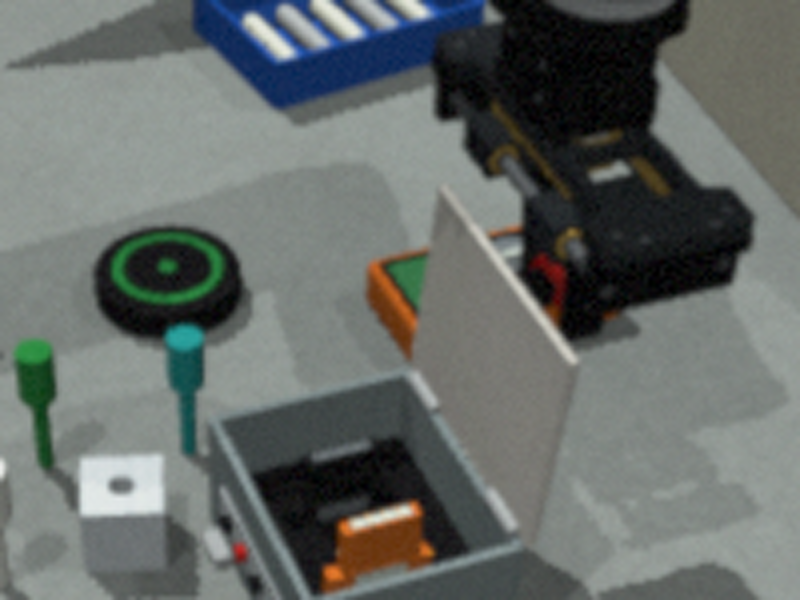

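The cover stands past upright. The orange module is in the -y slot (crop 378,535) and the black blank is in the other. I'll let go of the grip and retreat upwards.

```bash
python3 -m inch '{"dp":[[0,0,0],[0,0,0],[0,0,0],[0,0,0],[-5,0,0],[-15,0,0],[-25,0,0],[-25,0,0],[-10,0,0],[0,0,0],[0,0,0]],"yaw":[0,0,0,0,0,0,0,0,0,0,0]}' 50
python3 go.py
python3 - <<'E'
from rig import bot
from h import *
for n in("side","top"):
    c=bot.capture(n); np.savez(n+"10.npz",**c)
    if n=="side": crop(c,280,180,120,90,6,n+"10.png")
    else: crop(c,260,180,120,90,6,n+"10.png")
E
```

```text
time_s: 15.68
position: [0.6451, 0.0367, 0.2569]
tcp_rot: [[0.001, 0.039, -0.999], [0.0, -0.999, -0.039], [-1.0, -0.0, -0.001]]
force: [0.4, -0.4, -0.9]
opening: 0.574
t 15.68 pos [645.09  36.68 256.87] F [ 0.43 -0.43 -0.92] open 50.0 yaw tooly -87.76713356354884 tilt 0.04474765541413655
```

View pics/side10.png

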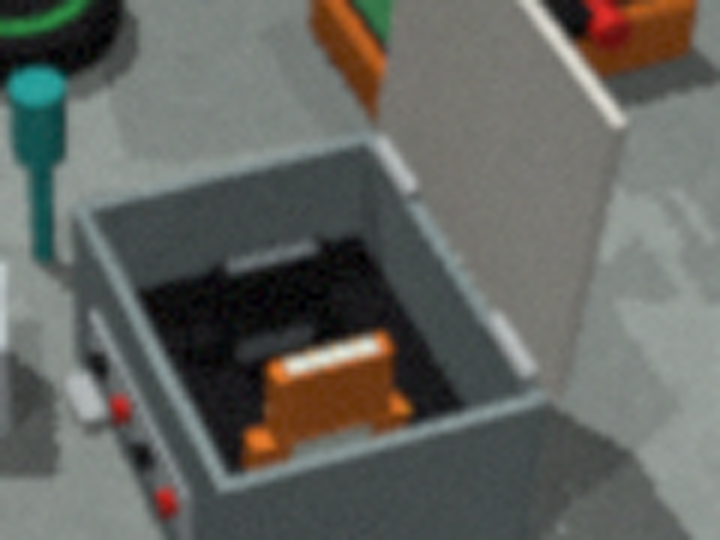

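View pics/top10.png

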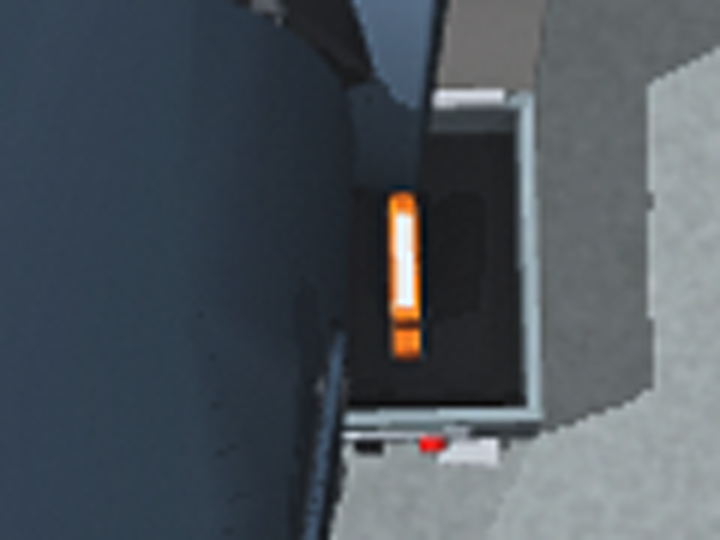

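```bash
python3 - <<'E'
from h import *
np.set_printoptions(precision=4,suppress=True)
t=load("top10");s=load("side10")
T=lambda x,y:(260+(x+.5)/6-.5,180+(y+.5)/6-.5)
S=lambda x,y:(280+(x+.5)/6-.5,180+(y+.5)/6-.5)
# top face of module z=.077: top cam label far/near ends
print("top cam", at(t,*T(404,258),.077), "upper part ends",at(t,*T(402,196),.077),at(t,*T(406,322),.077))
print("side cam ctr",at(s,*S(330,356),.077),"ends",at(s,*S(276,366),.077),at(s,*S(386,343),.077))
E
python3 go.py 543,5,250
```

```text
top cam [0.5446 0.0053 0.077 ] upper part ends [0.5674 0.0066 0.077 ] [0.5212 0.004  0.077 ]
side cam ctr [0.5419 0.0046 0.077 ] ends [0.5224 0.0056 0.077 ] [0.5627 0.0047 0.077 ]
t 15.78 pos [644.03  36.74 254.98] F [-0.06  0.73  0.05] open 49.8 yaw tooly -87.77309743362589 tilt 0.18902616356159718
[543.0, 5.0, 250.0] -> tool [  5.29  27.8  102.17]
```

```bash
python3 -m inch '{"dp":[[0,3.8,14],[0,6,22],[0,7,25],[0,6,22],[0,4,14],[0,1,4.7],[0,0,0],[0,0,0],[0,0,0]],"yaw":[0,0,0,0,0,0,0,0,0]}' 40
python3 go.py 543.5,5,130 543.5,5,53
```

```text
time_s: 16.53
position: [0.5457, 0.0049, 0.2563]
tcp_rot: [[0.001, 0.039, -0.999], [0.0, -0.999, -0.039], [-1.0, -0.0, -0.001]]
force: [0.4, -0.9, -0.4]
opening: 0.464
t 16.53 pos [545.74   4.94 256.34] F [ 0.44 -0.9  -0.36] open 40.3 yaw tooly -87.76253327241744 tilt 0.03694618458860997
[543.5, 5.0, 130.0] -> tool [126.34  -0.14   2.32]
[543.5, 5.0, 53.0] -> tool [77.    0.01  0.05]
```

```bash
python3 -m inch '{"dp":[[15,0,2.2],[25,0,0],[30,0,0],[30,0,0],[20,0,0],[6,0,0],[0,0,0],[0,0,0]],"yaw":[0,0,0,0,0,0,0,0]}' 40
python3 go.py 543.5,5,56
python3 - <<'E'
from rig import bot
from h import *
for n in("side",):
    c=bot.capture(n); np.savez(n+"11.npz",**c)
    crop(c,280,160,133,100,6,n+"11.png")
E
```

```text
time_s: 17.2
position: [0.5436, 0.0048, 0.1309]
tcp_rot: [[0.001, 0.039, -0.999], [-0.0, -0.999, -0.039], [-1.0, 0.0, -0.001]]
force: [0.3, -0.0, -0.2]
opening: 0.456
t 17.2 pos [543.56   4.78 130.89] F [ 0.34 -0.01 -0.2 ] open 39.7 yaw tooly -87.75268536768189 tilt 0.05799588482297018
[543.5, 5.0, 56.0] -> tool [74.89 -0.23  0.12]
```

View pics/side11.png

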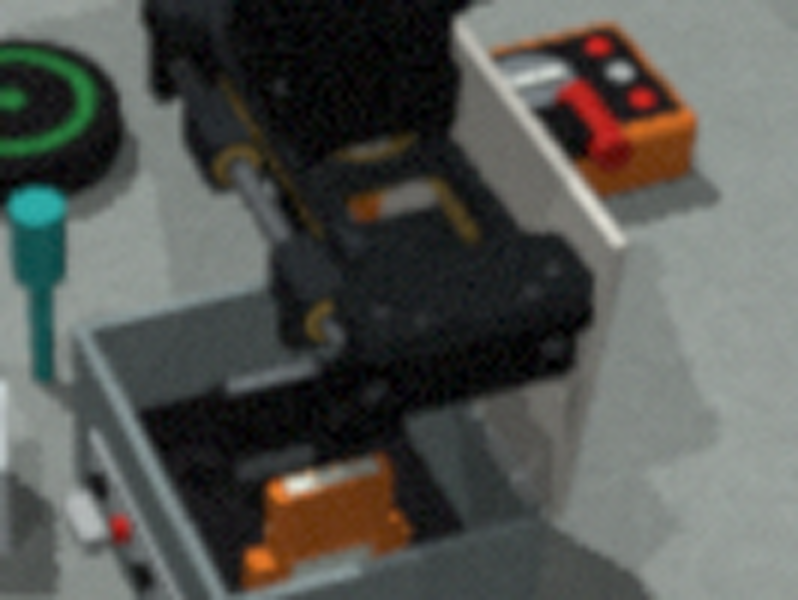

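The module is under the gripper and the body is clear of the cover and walls, so I'll go down.

```bash
python3 -m inch '{"dp":[[10,0,0],[16,0,0],[16,0,0],[14,0,0],[10,0,0],[6,0,0],[2,0,0],[0,0,0]],"yaw":[0,0,0,0,0,0,0,0]}' 40
python3 go.py
python3 -m inch '{"dp":[[0,0,0],[0,0,0],[0,0,0],[0,0,0],[0,0,0],[0,0,0],[0,0,0],[0,0,0]],"yaw":[0,0,0,0,0,0,0,0]}' 0
python3 go.py
```

```text
time_s: 17.92
position: [0.5426, 0.0047, 0.0566]
tcp_rot: [[0.0, 0.039, -0.999], [-0.0, -0.999, -0.039], [-1.0, 0.0, -0.0]]
force: [-0.4, -0.3, 0.9]
opening: 0.461
t 17.92 pos [542.63   4.71  56.6 ] F [-0.45 -0.34  0.91] open 40.1 yaw tooly -87.76795109029527 tilt 0.008206943313483527
time_s: 18.58
position: [0.5426, 0.0047, 0.0569]
tcp_rot: [[0.0, 0.039, -0.999], [-0.0, -0.999, -0.039], [-1.0, 0.0, -0.0]]
force: [0.2, 0.3, 2.0]
opening: 0.114
t 18.58 pos [542.6    4.72  56.93] F [0.24 0.28 2.01] open 9.9 yaw tooly -87.77131229856656 tilt 0.024129861801589932
```

```bash
python3 -m inch '{"dp":[[-3,0,0],[-6,0,0],[-8,0,0],[-10,0,0],[-12,0,0],[-14,0,0],[-16,0,0],[-18,0,0],[-16,0,0],[-12,0,0],[-8,0,0],[-4,0,0],[0,0,0],[0,0,0]],"yaw":[0,0,0,0,0,0,0,0,0,0,0,0,0,0]}'
python3 go.py 511,311,184
python3 - <<'E'
from rig import bot
from h import *
c=bot.capture("side"); crop(c,240,100,200,150,4,"z12.png")
E
```

```text
time_s: 19.75
position: [0.5421, 0.0048, 0.1835]
tcp_rot: [[-0.0, 0.039, -0.999], [0.0, -0.999, -0.039], [-1.0, -0.0, 0.0]]
force: [1.0, 0.4, -1.0]
opening: 0.108
t 19.75 pos [542.11   4.81 183.54] F [ 0.97  0.39 -0.95] open 9.4 yaw tooly -87.77161976410083 tilt 0.0253300051790156
[511.0, 311.0, 184.0] -> tool [  -0.41 -307.17   19.18]
```

View pics/z12.png

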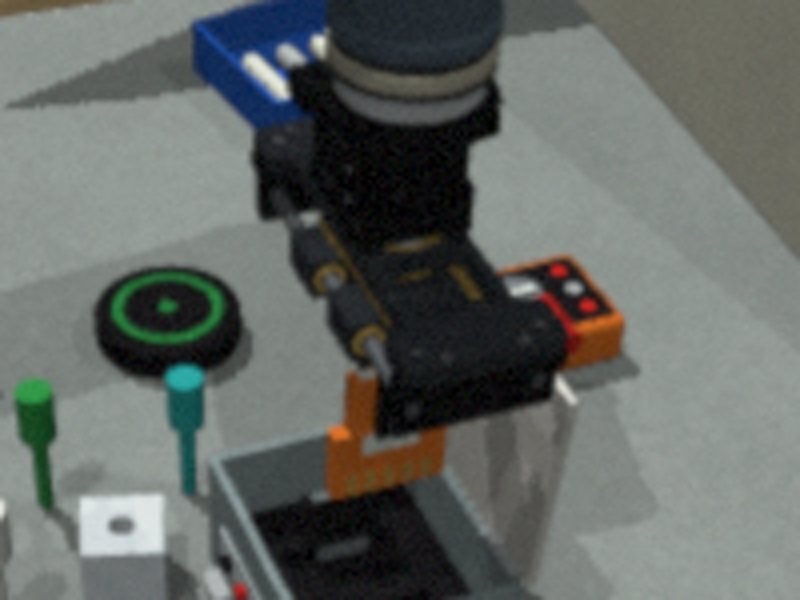

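The module is out and upright in the fingers. Its lower edge (385,490) is clear of the rim, and the cover and blank have stayed put. Next I'll carry it to the reader.

```bash
python3 -m inch '{"dp":[[0,-6,1],[0,-12,2],[0,-20,2],[0,-26,2],[0,-28,2],[0,-30,2],[0,-30,2],[0,-30,1.5],[0,-30,1.5],[0,-28,1],[0,-24,1],[0,-18,0.7],[0,-13,0.5],[0,-8,0],[0,-4,0],[0,0,0],[0,0,0],[0,0,0]],"yaw":[0,0,0,0,0,0,0,0,0,0,0,0,0,0,0,0,0,0]}'
python3 go.py 511,311,154
```

```text
time_s: 21.3
position: [0.5114, 0.3098, 0.1836]
tcp_rot: [[-0.0, 0.038, -0.999], [-0.001, -0.999, -0.038], [-1.0, 0.0, 0.0]]
force: [0.0, 0.7, -1.5]
opening: 0.113
t 21.3 pos [511.43 309.76 183.57] F [ 0.01  0.72 -1.48] open 9.8 yaw tooly -87.84142200476356 tilt 0.03725163316308049
[511.0, 311.0, 154.0] -> tool [29.57 -1.27  0.37]
```

```bash
python3 -m inch '{"dp":[[4,-0.5,0],[7,-0.5,0],[8,0,0],[6,0,0],[3,0,0],[1,0,0],[0,0,0],[0,0,0],[0,0,0],[0,0,0]],"yaw":[0,0,0,0,0,0,0,0,0,0]}'
python3 go.py
python3 - <<'E'
from rig import bot
from h import *
for n in("side","top"):
    c=bot.capture(n); np.savez(n+"13.npz",**c); cv2.imwrite(f"pics/{n}13.png",c["color"][:,:,::-1])
E
```

```text
time_s: 22.13
position: [0.5115, 0.3119, 0.155]
tcp_rot: [[0.001, 0.039, -0.999], [0.0, -0.999, -0.039], [-1.0, -0.0, -0.001]]
force: [0.3, 0.1, -1.6]
opening: 0.115
t 22.13 pos [511.5  311.93 155.02] F [ 0.3   0.06 -1.6 ] open 10.0 yaw tooly -87.76606782507157 tilt 0.04622413918306464
```

View pics/side13.png

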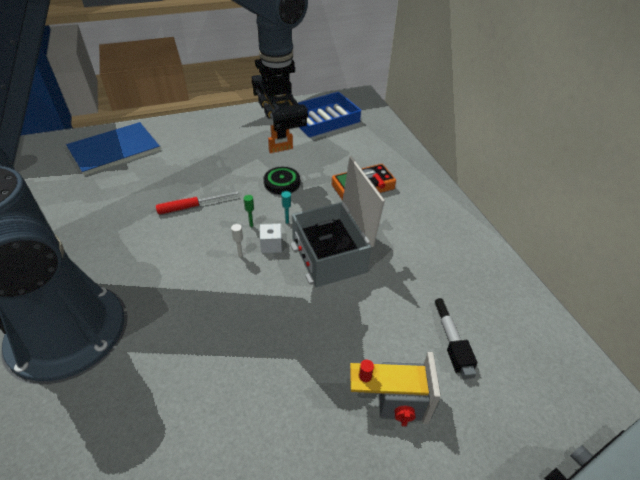

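View pics/top13.png

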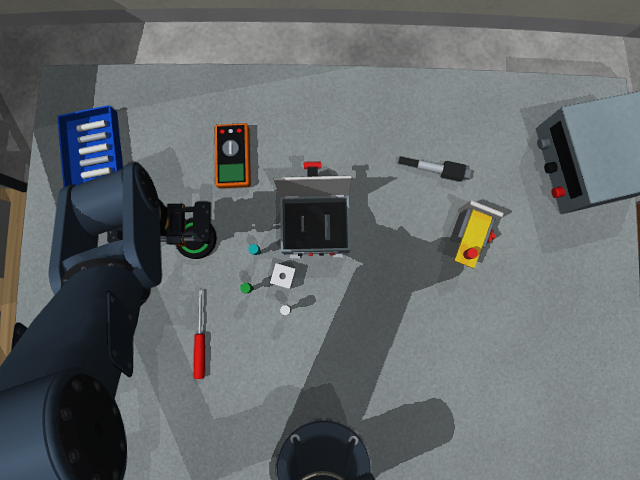

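```bash
python3 - <<'E'
from h import *
from rig import bot
s=load("side13")
print([proj(s,[.511+dx,.311,.103]) for dx in(-.03,0,.03)],proj(s,[.511,.311,.0236]))
crop(s,240,100,100,100,6,"z14.png")
E
```

```text
[array([268.96599535, 152.13215952]), array([280.78124721, 150.0557808 ]), array([292.45236134, 148.00107697])] [282.00414135 175.83996401]
```

View pics/z14.png

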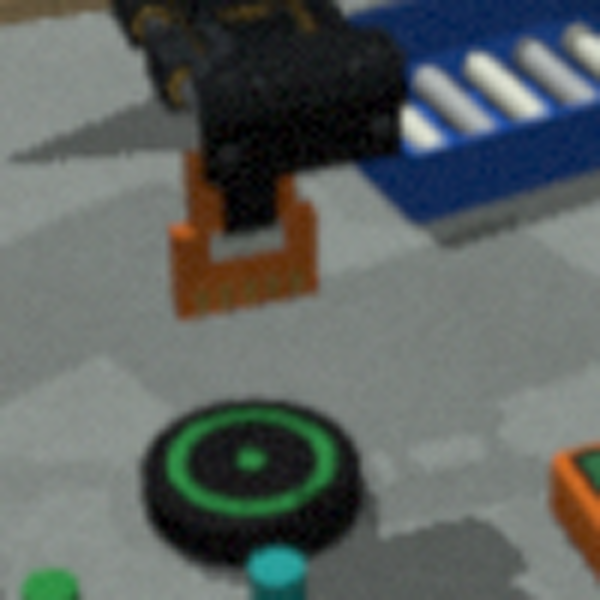

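The module's lower-edge ends, (270,153) and (293,149), fall within about 1 px of where they should be for 8 cm above the pad and centred on it. I'll hand in.

```bash
python3 -c "
from rig import bot
s=bot.read_state();print(s['time_s'],abs(s['qvel']).max(),s['opening']);print(bot.hand_in())"
```

```text
22.2333 0.11387932424345275 0.11101777330251157
the job is handed in; nothing more can be done
None
```

I did the whole job in order and handed it in at about 22 s of the 66 s. `hand_in` gives no verdict, so this rests on my own last checks.

- **Pin:** it went into the eye and I let it go there. The last pictures show its head on the yellow plate, upright and free.
- **Cover:** I swung it open by the grip bar. It stands by itself a little past upright.
- **Module:** I drew the orange module out of the -y slot. It is held upright and still, with the gripper reading a 10 mm opening, which matches its thickness. It is over the reader pad, and its lower edge is about 80 mm above the pad. In the side view the lower-edge ends are within about 1 px (about 2 mm) of where they should be.
- **Blank and bystanders:** the blank is still in its slot. The meter, coil and screwdriver look unmoved in both views; I judged all of these by eye and did not measure them.

No check failed. The one disagreement was in locating the eye: the two cameras differed by about 2–3 mm. I settled it by comparing the pin tip with the hole in the side view, and after two small corrections the pin went in with under 1.5 N on the tool.

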